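Load the change shelf, then level it with its screw foot and press the spirit level home

TASK

First stand the loose orange coin roll upright in the empty middle place of the green box on the little grey shelf, so that the shelf carries its full load, and let go of it. Then lay the yellow spirit level flat on the shelf, lengthwise along the free strip in front of the box, let go, and turn the black knob of the shelf's screw foot until the bubble stands between its two black lines (the knob's end of the shelf is too low; clockwise from above raises it). Finally press the level down firmly onto the shelf from above, about as hard as the weight of a kilogram, and finish while you keep pressing with the bubble still between the lines, so that a colleague can tighten the lock nut; leave the other things alone.

Things in the scene. Friction and masses are not known exactly. Their poses are not given: they have to be found in the camera images.
- change_shelf: Fixed legs of a small grey steel shelf standing on the washers, 140 (x) x 262 (y) x 75 mm high. Origin on the washer top under the shelf's middle; x to the shelf's rear, y along its length to its left end. The trestle leg with the pivot is 115 mm left of the middle, the screw foot 105 mm right of it. Coin meters 190 mm high stand farther back on the washers, from about x = 0.58 m.
- shelf_deck: The shelf board, grey, 140 x 262 x 4 mm, its top 75 mm above the washers when level. It tips about a pivot along its x axis; the origin is on the pivot axis near the left end, 20 mm below the top face; y points along the board to the left, away from the knob, z up out of the board. At the start the right (knob) end hangs 1.5 to 3.3 mm low.
- pocket (a point): Middle of the floor of the green open box on the rear of the board, 3 mm above the board's top. Inside it is 32 (x) x 86 mm (y); walls 3 mm thick, rims 34 mm above the board. Two coin rolls stand at its ends, 29.5 mm right and left of this point; the free place between is 34 mm long. Axes as the board.
- roll_orange_mid (a point): Centre of the loose orange coin roll, a paper-wrapped cylinder 25 mm across and 68 mm tall that stands upright on the washer top (this point is 34 mm above its foot); about 0.16 kg.
- roll_orange: The same orange roll: its own y axis runs along the roll, upward as it stands. The origin lies on its side face at half height.
- roll_grey_mid (a point): Centre of the pale grey coin roll (same size) that stands in the right end of the green box; it stays in the box.
- roll_grey: The same grey roll: own y axis along the roll, upward.
- roll_blue_mid (a point): Centre of the blue coin roll (same size) that stands in the left end of the green box; it stays in the box.
- roll_blue: The same blue roll: own y axis along the roll, upward.
- level: Loose yellow spirit level, 24 (x) x 150 (y) x 44 mm high, 0.32 kg, black end caps, on its base. Origin: middle of its underside; y along its length, z up. A window 49 mm long in the middle of its top shows a green vial, read from above; either side of it the top is a flat shoulder 24 x 50 mm at full height, centred 50 mm from the middle. Grasp across the 24 mm width.
- bubble (a joint): Position (m) of the white bubble, 12 mm long, along the level's own y axis from the vial's middle; it floats to the higher end, 0.6 mm per milliradian of tilt, stops at 16.5 mm, settles in under a second. Two black rings lie 8 mm either side of the middle: the bubble is between them while the value is within 2 mm of zero.
- level_place (a point): Middle of the free strip along the front of the shelf board, on its top face, where the level belongs (its y along the board's y, either way round). Axes as the board. 36 mm in front of the board's centre line, 30 mm left of its middle; the knob's axis is 36 mm behind and 135 mm right of this point, the green box's front wall 55 mm behind it.
- knob (a point): On the vertical axis of the black ribbed round knob of the screw foot, at half the knob's height, 107 mm above the washers, at the shelf's right end. The knob is 37 to 42 mm across, 28 mm high, its underside 18 to 22 mm above the board; it keeps its height while the board climbs on the thread. Grasp it from above.
- keys: Bunch of keys lying on the washers, 110 x 121 x 8 mm; leave alone.
- grease: White tube of grease, 146 mm long, lying on the washers; leave alone.
- foot_screw: The same knob with its screw and foot (origin under it on the washers). Clockwise from above raises the right end of the board, 8 mm a turn; the axis is 220 mm from the board's pivot, so 1 rad moves the bubble about 3.5 mm. Turns stiffly (0.1 N m), stays where it is put; 1.2 to 2.6 rad are needed, in several grasps.

How it is judged:
By the outcome, as a careful person would: the job done as asked, in the order asked, and still so for the second after the job is handed in, while the arm keeps its last pose, push and grip.
It also fails if it takes over 72 s, if anything falls off the work surface, if the arm or the gripper's body presses on something with over 40 N, if the wrist force passes 120 N, or if a joint passes its speed limit or range.

ROBOT

A 7-joint arm with a two-finger parallel gripper is mounted at the origin on a cart in front of the work surface, level with it; the furniture and walls round the work are solid. World frame = base frame: x ahead of the robot, y to its left, z up, the work surface at z = 0. Lengths are in m, angles in degrees, forces in N, time in s.
With the tool pointing down it reaches from about 0.4 to 0.85 m from the base axis. Payload 6.9 kg.
Tool frame: the origin (TCP) lies between the finger pads; the fingertips stand 8 mm ahead of it and the grasp point (between the pads) lies 11 mm behind it; z points along the fingers, y is the line along which they close (so a half turn about z gives the same grasp; the last joint's range is limited). The gripper opens to 85 mm and grips with 20 to 120 N. Pads are 22 mm wide; open, the fingers measure 114 mm over their backs; the gripper's body (76 mm by 85 mm) begins 54 mm behind the grasp point. The pads swing forward as they close: fully open they stand 13 mm farther back than shut.
Start: joints at [80.816, 29.078, -13.613, 85.955, 7.202, 65.827, -8.869], TCP at [0.164, -0.603, 0.239] pointing down, gripper open.
Joint ranges: [-176.47, 176.47], [-13.61, 117.27], [-81.72, 77.17], [0.22, 143.17], [-87.28, 267.28], [10, 112.55], [-165.47, 165.47]. Speed limits (degrees/s): [136.94, 136.94, 180, 180, 180, 180, 180].

INTERFACE

Orientations are given as a 3x3 rotation matrix whose columns are the frame's x, y, z axes.
In Python, from bench import r, cams gives the robot as it stands. The module is installed in compiled form; this text tells all that it offers.
- The arm moves only by the tool step_arm, never from a script. Its argument "deltas" is a list of rows, each a list of 4 numbers: the shift along the world's x, y, z in mm, then the turn about the world's z in units of 6 degrees (1.0 is 6 degrees). In form: [[x, y, z, twist], ...]. A call has 1 to 20 rows; each row is the pose to reach, as a shift and turn from the pose commanded when the call began; what a row does not reach only later rows make up. A row lasts 1/10 s, in which the tool goes at most 50 mm and 8.59 degrees, less where a joint would pass 70% of its speed; a pose out of reach is approached as far as the arm can. A call with a gripper value outside its range is refused whole. "jaw" is the finger opening in mm, from 0 to 85.4, set as the call begins (left out, the last holds). The fingers move at their own pace and stop on an object; the grip force is fixed at half the most. Time passes only in rows, so rows that repeat a pose let the fingers close. It gives the time, the measured TCP pose, the force, the opening and the grip force at its end, in the units of the state.
- r.read_state(): the state, without advancing time (a new reading comes with each control period).
- cams.grab_frame(name): name is "side" or "top" or "wrist"; returns the picture (420x560x3 uint8, blue, green, red); there is no depth.
- cams.camera_model(name): a dict with "K" (3x3 intrinsics, pixels), "T" (4x4, takes a point from camera to world coordinates). Camera axes: x right, y down, z forward; pixel columns grow to the right and rows downward; lengths in m; the calibration is good to about 2 mm. A picture is of the moment at which its call begins: read the wrist's pose just before it. camera_model takes no time and is no camera call; for the wrist camera it gives the pose at the moment of the call.
- r.close_job(): hands the job in; it is judged then, once.
The state is a dict: "time": time; "qpos": joint angles; "qd": joint speeds; "joint_efforts": joint torques, N m; "eef_pos": TCP position; "ee_rot": TCP orientation; "wrist_force": force on the tool from outside, world axes, zero at the start; "wrist_torque": the same for the moment, N m; "gripper_width": finger opening in m; "finger_force": force on a finger pad.
Only numpy, scipy, OpenCV 4.12 (cv2) and the standard library are available. Lean on these libraries where they do the work, as an engineer would, in place of code of your own. Each camera call takes 0.05 s, during which the arm holds its last target. There are 200 camera calls.

## Working session

There is one attempt and no reset: what is moved stays moved. The work goes in short steps, Python scripts to look and compute and a tool call to move; the robot and the scene stay as the last step left them, time stands still between calls to the robot, and variables do not carry over. Pictures are saved under pics/ and viewed, at most 10 in all, crops included, and the job is handed in when it is done.

Besides the shell and the picture viewer there is one more tool, called after "Call:" as a command line: name --pt "numbers of a row" for each row, then --argument value for the rest. step_arm: Moves the arm, as the interface text tells. Its arguments: {"type":"object","properties":{"deltas":{"type":"array","items":{"type":"array","items":{"type":"number"}}},"jaw":{"type":"number"}},"required":["deltas"]}

```bash
mkdir -p pics
python3 - <<'E'
from bench import r,cams
import cv2,numpy as np
s=r.read_state();print(s['time'],s['eef_pos'],s['ee_rot'],s['gripper_width'])
ims=[]
for n in('side','top'):
    im=cams.grab_frame(n);cv2.imwrite(f'pics/raw_{n}.png',im);m=cams.camera_model(n);print(n,np.round(m['K'],1).tolist(),np.round(m['T'],3).tolist());cv2.imwrite(f'pics/{n}0.png',cv2.resize(im,(800,600)))
E
```

```text
0.0 [ 0.16397958 -0.60260698  0.23844456] [[ 9.64873902e-01  2.62712986e-01 -4.90543809e-04]
 [ 2.62713442e-01 -9.64872434e-01  1.68323866e-03]
 [-3.11035432e-05 -1.75298551e-03 -9.99998463e-01]] 0.0855757170541593
side [[532.7, 0.0, 275.7], [0.0, 532.7, 204.2], [0.0, 0.0, 1.0]] [[-0.95, -0.147, 0.276, 0.065], [-0.313, 0.452, -0.835, 1.318], [-0.002, -0.88, -0.475, 0.849], [0.0, 0.0, 0.0, 1.0]]
top [[471.4, 0.0, 280.7], [0.0, 471.4, 208.5], [0.0, 0.0, 1.0]] [[-0.09, -0.897, 0.433, -0.273], [-0.996, 0.085, -0.03, 0.051], [-0.01, -0.434, -0.901, 1.758], [0.0, 0.0, 0.0, 1.0]]
```

View pics/top0.png

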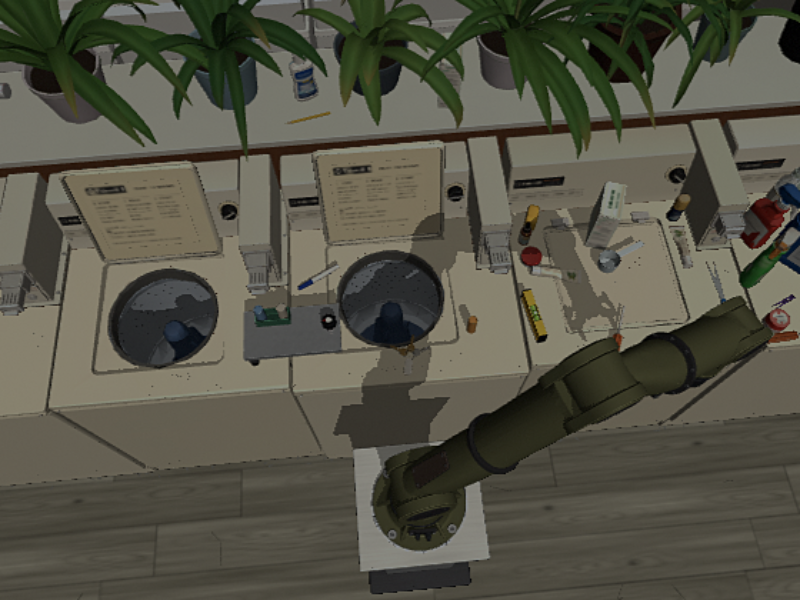

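View pics/side0.png

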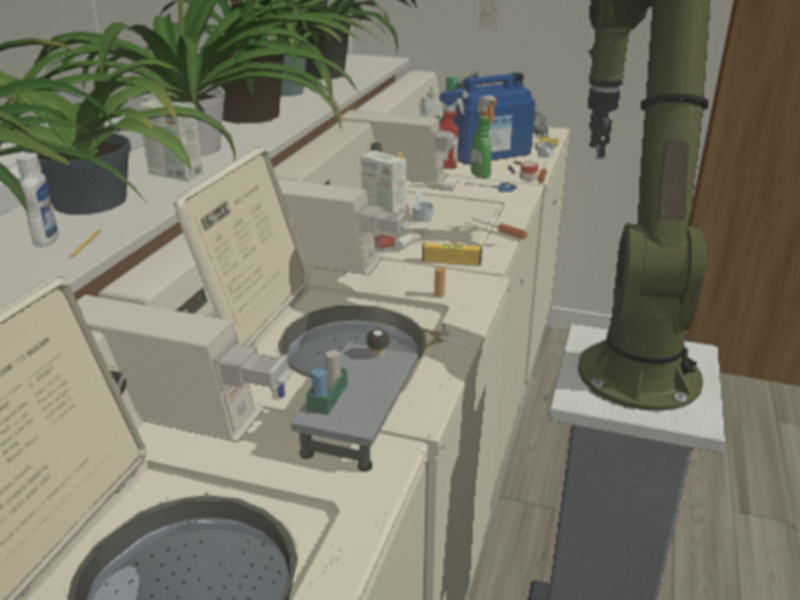

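The top view shows the shelf around (290,332), its knob at (329,320), the green box at (272,315), the orange roll at (471,324) and the level at (534,315). The side view agrees: knob (377,340), roll (440,282), level (452,253).

```bash
cat > h.py <<'E'
from bench import r,cams
import cv2,numpy as np
def ray(m,u,v):
    T=m['T'];d=T[:3,:3]@np.linalg.inv(m['K'])@np.array([u,v,1.]);return T[:3,3],d
def plane(m,u,v,z):
    o,d=ray(m,u,v);return o+d*(z-o[2])/d[2]
def proj(m,p):
    T=m['T'];c=T[:3,:3].T@(np.asarray(p)-T[:3,3]);q=m['K']@c;return q[:2]/q[2]
def tri(a,b):
    (o1,d1),(o2,d2)=a,b
    A=np.c_[d1,-d2];x=np.linalg.lstsq(A,o2-o1,rcond=None)[0];p,q=o1+d1*x[0],o2+d2*x[1]
    return (p+q)/2,np.linalg.norm(p-q)
def blobs(im,lo,hi,roi=None,amin=8):
    hsv=cv2.cvtColor(im,cv2.COLOR_BGR2HSV);k=cv2.inRange(hsv,np.array(lo),np.array(hi))
    if roi: 
        z=np.zeros_like(k);x0,y0,x1,y1=roi;z[y0:y1,x0:x1]=k[y0:y1,x0:x1];k=z
    n,l,st,c=cv2.connectedComponentsWithStats(k)
    return [(c[i],st[i],l==i) for i in np.argsort(-st[:,4]) if i and st[i,4]>=amin]
E
python3 - <<'E'
from h import *
for n,rois in (('top',dict(roll=(318,212,342,240),lev=(360,198,390,245),knob=(220,214,240,235),green=(172,208,210,235),deck=(165,205,242,258))),('side',dict(roll=(298,182,316,210),lev=(290,166,342,190),knob=(250,225,275,252),green=(210,255,248,292)))):
    im=cv2.imread(f'pics/raw_{n}.png');m=cams.camera_model(n)
    R=dict(roll=((5,90,60),(20,255,255)),lev=((20,110,60),(35,255,255)),knob=((0,0,0),(180,255,45)),green=((50,90,20),(90,255,255)),deck=((0,0,50),(180,60,125)))
    Z=dict(roll=.034,lev=.044,knob=.107,green=.09,deck=.075)
    for k,roi in rois.items():
        for c,st,mk in blobs(im,*R[k],roi)[:2]:
            rr=cv2.minAreaRect(np.argwhere(mk)[:,::-1].astype(np.float32))
            print(n,k,c.round(1),st.tolist(),np.round(plane(m,*c,Z[k]),3), 'corners',[np.round(plane(m,*q,Z[k])[:2],3).tolist() for q in cv2.boxPoints(rr)])
E
```

```text
top roll [330.4 226.6] [328, 221, 6, 13, 59] [ 0.457 -0.196  0.034] corners [[0.483, -0.19], [0.481, -0.21], [0.429, -0.203], [0.431, -0.183]]
top lev [377.5 229.3] [373, 223, 10, 15, 75] [ 0.424 -0.378  0.044] corners [[0.45, -0.355], [0.458, -0.388], [0.401, -0.395], [0.393, -0.362]]
top lev [370.7 208.6] [366, 203, 11, 14, 69] [ 0.516 -0.367  0.044] corners [[0.538, -0.351], [0.545, -0.374], [0.482, -0.384], [0.476, -0.361]]
top knob [230. 225.] [225, 219, 11, 12, 80] [0.47  0.196 0.107] corners [[0.496, 0.214], [0.493, 0.175], [0.447, 0.177], [0.45, 0.215]]
top knob [238.3 216.2] [237, 214, 3, 6, 12] [0.504 0.162 0.107] corners [[0.513, 0.167], [0.513, 0.159], [0.491, 0.16], [0.492, 0.168]]
top green [190.  222.8] [179, 216, 24, 13, 163] [0.501 0.352 0.09 ] corners [[0.532, 0.397], [0.532, 0.307], [0.483, 0.304], [0.482, 0.393]]
top deck [203.8 228.4] [170, 205, 72, 53, 2625] [0.479 0.301 0.075] corners [[0.594, 0.433], [0.567, 0.151], [0.348, 0.163], [0.373, 0.431]]
top deck [240.3 207.3] [239, 205, 3, 6, 9] [0.557 0.154 0.075] corners [[0.545, 0.16], [0.568, 0.154], [0.566, 0.148], [0.543, 0.154]]
side roll [307.5 196.8] [305, 187, 6, 21, 119] [ 0.455 -0.195  0.034] corners [[0.482, -0.262], [0.466, -0.267], [0.429, -0.129], [0.444, -0.124]]
side lev [316.2 177.2] [297, 170, 40, 15, 479] [ 0.46  -0.328  0.044] corners [[0.515, -0.267], [0.541, -0.368], [0.403, -0.392], [0.383, -0.291]]
```

Call:
step_arm --pt "280 330 20 12.5" --pt "280 330 20 12.5" --pt "280 330 20 12.5" --pt "280 330 20 12.5" --pt "280 330 20 12.5" --pt "280 330 20 12.5" --pt "280 330 20 12.5" --pt "280 330 20 12.5" --pt "280 330 20 12.5" --pt "280 330 20 12.5" --pt "280 330 20 12.5" --jaw 60

```text
time: 1.2
eef_pos: [0.4441, -0.2727, 0.259]
ee_rot: [[-0.005, 1.0, -0.001], [1.0, 0.005, 0.0], [0.0, -0.001, -1.0]]
wrist_force: [-0.1, -1.1, 0.2]
gripper_width: 0.0603
finger_force: 0.0
```

Run:
```python
from h import *
s=r.read_state();print(s['time'],s['eef_pos'],s['ee_rot'].round(3).tolist() if hasattr(s['ee_rot'],'round') else s['ee_rot'],np.round(s['qpos'],1),np.abs(s['qd']).max(),s['wrist_force'])
m=cams.camera_model('wrist');im=cams.grab_frame('wrist');cv2.imwrite('pics/w1.png',im);np.savez('w1.npz',**m)
print(np.round(m['K'],1).tolist(),np.round(m['T'],3).tolist(),[proj(m,p).round() for p in((.456,-.195,.034),(.47,-.373,.04))])
```

```text
1.2 [ 0.44412944 -0.27267771  0.25895587] [[-0.005, 1.0, -0.001], [1.0, 0.005, 0.0], [0.0, -0.001, -1.0]] [ 55.5  21.6 -38.   99.4  14.6  64.1  13.3] 2.0813984712224607 [-0.12007593 -1.13023912  0.1582208 ]
[[372.3, 0.0, 273.1], [0.0, 372.3, 216.8], [0.0, 0.0, 1.0]] [[1.0, 0.005, 0.002, 0.445], [0.006, -0.963, -0.27, -0.205], [0.0, 0.27, -0.963, 0.393], [0.0, 0.0, 0.0, 1.0]] [array([285., 101.]), array([296., 281.])]
```

View pics/w1.png

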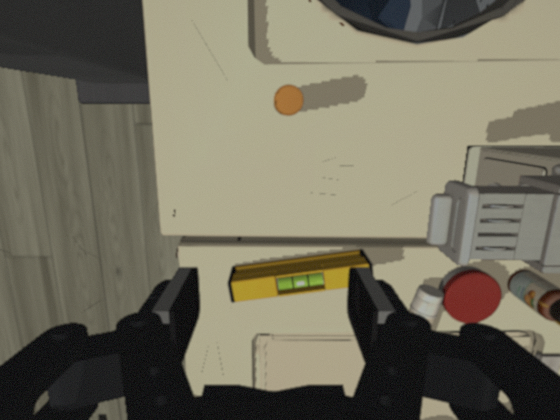

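The wrist view shows the orange roll top at about (288,100), and the level from (232,285) to (370,265) with its green window at (300,282).

Run:
```python
from h import *
im=cv2.imread('pics/w1.png');m=dict(np.load('w1.npz'))
for c,st,mk in blobs(im,(5,110,60),(19,255,255),(260,70,330,130))[:2]:
    (x,y),rad=cv2.minEnclosingCircle(np.argwhere(mk)[:,::-1].astype(np.float32));p=plane(m,x,y,.068)
    print('roll',c,st,(x,y),rad,p, 'diam',2*rad/372.3*(.393-.068)/.96)
for c,st,mk in blobs(im,(35,100,60),(75,255,255),(230,240,370,310))[:3]:
    rr=cv2.minAreaRect(np.argwhere(mk)[:,::-1].astype(np.float32));print('win',c,st,rr,plane(m,*c,.044))
for lo in(100,150,190):
  for c,st,mk in blobs(im,(18,120,lo),(34,255,255),(220,240,385,310))[:2]:
    rr=cv2.minAreaRect(np.argwhere(mk)[:,::-1].astype(np.float32));q=np.array([plane(m,*b,.044)[:2] for b in cv2.boxPoints(rr)])
    print('lev',lo,c,st,q.round(4).tolist(),q.mean(0))
```

```text
roll [288.2         99.71223022] [274  85  30  30 695] (288.06988525390625, 99.76881408691406) 15.084599494934082 [ 0.45750297 -0.19481388  0.068     ] diam 0.027433604372893595
win [299.89384289 281.2059448 ] [278 273  45  17 471] ((299.9126892089844, 281.344970703125), (11.498242378234863, 45.199989318847656), 82.40535736083984) [ 0.47341312 -0.37108784  0.044     ]
lev 100 [289.20086627 282.93881971] [ 231  263  138   39 1847] [[0.4024, -0.3707], [0.5413, -0.3501], [0.546, -0.3738], [0.4047, -0.3951]] [ 0.47359877 -0.37244416]
lev 100 [297.78042328 260.02645503] [237 251 122  19 378] [[0.4091, -0.3552], [0.5304, -0.3371], [0.531, -0.3406], [0.4094, -0.3587]] [ 0.46997883 -0.3478924 ]
lev 150 [254.41267943 288.82057416] [232 277  46  25 836] [[0.4035, -0.3726], [0.4472, -0.3656], [0.4502, -0.3876], [0.4059, -0.3948]] [ 0.42672069 -0.38013651]
lev 150 [335.70305677 278.01091703] [323 267  26  23 458] [[0.4959, -0.3587], [0.5216, -0.3549], [0.5256, -0.3765], [0.4995, -0.3804]] [ 0.5106706  -0.36762273]
```

Call:
step_arm --pt "13 78 -40 0" --pt "13 78 -90 0" --pt "13 78 -130 0" --pt "13 78 -170 0" --pt "13 78 -200 0" --pt "13 78 -212 0" --pt "13 78 -212 0" --pt "13 78 -212 0"

```text
time: 2.05
eef_pos: [0.4577, -0.196, 0.0484]
ee_rot: [[-0.002, 1.0, 0.001], [1.0, 0.002, -0.001], [-0.001, 0.001, -1.0]]
wrist_force: [1.2, -0.4, 0.4]
gripper_width: 0.0597
finger_force: 0.0
```

Call:
step_arm --pt "0 0 0 0" --pt "0 0 0 0" --pt "0 0 0 0" --pt "0 0 0 0" --pt "0 0 0 0" --jaw 15

```text
time: 2.55
eef_pos: [0.4577, -0.1956, 0.0486]
ee_rot: [[-0.004, 1.0, 0.002], [1.0, 0.004, -0.002], [-0.002, 0.002, -1.0]]
wrist_force: [-1.3, 0.0, 8.3]
gripper_width: 0.0234
finger_force: 58.3
```

Call:
step_arm --pt "0 0 50 0" --pt "0 0 100 0" --pt "0 0 150 0" --pt "0 0 200 0" --pt "0 50 225 0" --pt "0 100 225 0" --pt "0 150 225 0" --pt "0 200 225 0" --pt "0 250 225 0" --pt "0 290 225 0" --pt "0 330 225 0" --pt "0 360 225 0" --pt "0 380 225 0" --pt "0 380 225 0"

```text
time: 3.95
eef_pos: [0.4561, 0.1884, 0.2729]
ee_rot: [[-0.009, 1.0, 0.001], [1.0, 0.009, 0.002], [0.002, 0.001, -1.0]]
wrist_force: [-0.5, -0.7, -1.6]
gripper_width: 0.0233
finger_force: 59.6
```

Run:
```python
from h import *
s=r.read_state();print(s['time'],s['eef_pos'],np.round(s['qpos'],1),np.abs(s['qd']).max(),s['gripper_width'])
m=cams.camera_model('wrist');im=cams.grab_frame('wrist');cv2.imwrite('pics/w2.png',im);np.savez('w2.npz',**m)
```

```text
3.95 [0.45613003 0.18837388 0.27287344] [  8.7  19.7 -46.9 101.8  15.7  65.2 -42.6] 2.7600289591830527 0.023300512743240465
```

View pics/w2.png

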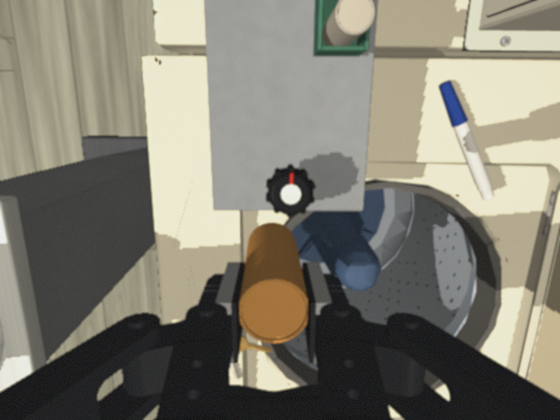

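The wrist view shows the roll held. The knob is at (290,192), the deck's right edge at row 210 and the grey roll in the box at (350,20), so the box needs a view farther left.

Call:
step_arm --pt "20 45 0 0" --pt "20 80 0 0" --pt "20 80 0 0" --pt "20 80 0 0"

```text
time: 4.4
eef_pos: [0.477, 0.2643, 0.272]
ee_rot: [[-0.005, 1.0, -0.001], [1.0, 0.005, -0.001], [-0.001, -0.001, -1.0]]
wrist_force: [-0.4, -0.6, -2.3]
gripper_width: 0.0235
finger_force: 59.6
```

Run:
```python
from h import *
s=r.read_state();print(s['time'],s['eef_pos'],np.round(s['qpos'],1),np.abs(s['qd']).max(),s['gripper_width'])
m=cams.camera_model('wrist');im=cams.grab_frame('wrist');cv2.imwrite('pics/w3.png',im);np.savez('w3.npz',**m)
```

```text
4.4 [0.47695149 0.26429964 0.27204394] [ -1.2  24.8 -45.9  94.7  18.9  68.6 -51.2] 1.5375378228465346 0.02353374266703578
```

View pics/w3.png

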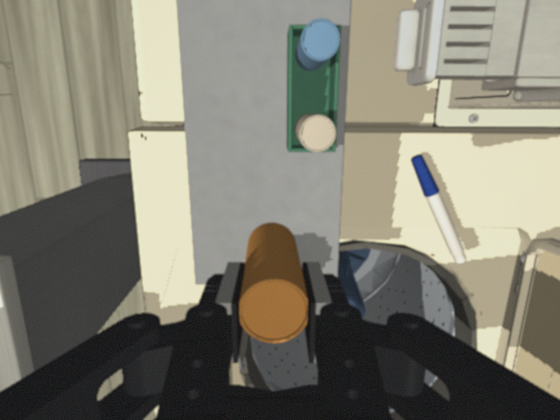

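The box rim spans about (288,25)–(340,152), with the blue roll top at (320,40), the grey roll top at (316,132), and the free place between them.

Run:
```python
from h import *
im=cv2.imread('pics/w3.png');m=dict(np.load('w3.npz'))
def top(name,lo,hi,roi,z,im,m):
    for c,st,mk in blobs(im,lo,hi,roi)[:1]:
        (x,y),rad=cv2.minEnclosingCircle(np.argwhere(mk)[:,::-1].astype(np.float32));print(name,c.round(1),st.tolist(),round(x,1),round(y,1),round(rad,1),plane(m,x,y,z).round(4))
top('grey',(5,15,140),(25,110,255),(290,105,345,160),.144,im,m)
top('blue',(98,60,125),(120,200,255),(290,10,345,75),.144,im,m)
hs=cv2.cvtColor(im,cv2.COLOR_BGR2HSV);print('px',hs[132,316],hs[40,320],hs[58,310],hs[90,312],hs[100,291],hs[100,250])
b=blobs(im,(60,80,15),(95,255,255),(270,10,355,170),1);pts=np.vstack([np.argwhere(x[2])[:,::-1] for x in b if x[1][4]>3]).astype(np.float32)
rr=cv2.minAreaRect(pts);q=np.array([plane(m,*x,.108)[:2] for x in cv2.boxPoints(rr)]);print('box',rr,q.round(4).tolist(),q.mean(0))
im2=cv2.imread('pics/w2.png');m2=dict(np.load('w2.npz'))
for c,st,mk in blobs(im2,(0,0,0),(180,255,60),(255,150,330,225))[:1]:
    x0,y0,w,h,_=st;print('knob',st,plane(m2,x0+w/2,y0+h/2,.121).round(4))
# deck front edge both images
for I,M,cols in((im,m,(150,260)),(im2,m2,(160,260))):
    g=cv2.cvtColor(cv2.GaussianBlur(I,(3,3),0),cv2.COLOR_BGR2HSV)[:,:,1].astype(int)
    P=[]
    for v in range(20,120 if I is im else 170,20):
        row=np.abs(np.diff(g[v,cols[0]:cols[1]]));u=cols[0]+row.argmax()+.5;P.append(plane(M,u,v,.074)[:2])
    P=np.array(P);f=np.polyfit(P[:,1],P[:,0],1);print('front edge',P.round(4).tolist(),'slope',f)
```

```text
grey [316.6 132.9] [298, 115, 38, 38, 1095] 316.4 133.2 19.1 [0.5078 0.3182 0.144 ]
blue [319.7  39.7] [300, 19, 40, 42, 1307] 319.9 39.6 21.0 [0.5078 0.3772 0.144 ]
px [ 21  45 213] [103  82 183] [102  79 132] [74 91 92] [ 73  94 111] [ 30   8 156]
box ((313.0, 88.0), (124.0, 50.0), 90.0) [[0.4884, 0.3923], [0.5247, 0.3925], [0.5294, 0.3034], [0.4899, 0.3032]] [0.50811755 0.34784322]
knob [ 267  165   48   53 1244] [0.4716 0.1968 0.121 ]
front edge [[0.4005, 0.403], [0.4012, 0.3883], [0.401, 0.3731], [0.4009, 0.3575], [0.4016, 0.3415]] slope [-0.01352395  0.40607909]
front edge [[0.4016, 0.3278], [0.4011, 0.313], [0.4021, 0.2977], [0.4016, 0.2821], [0.4018, 0.266], [0.4021, 0.2495], [0.4023, 0.2325], [0.4026, 0.215]] slope [-0.00992934  0.40461087]
```

Call:
step_arm --pt "31 40 0 0" --pt "31 84 0 0" --pt "31 84 0 0" --pt "31 84 -30 0" --pt "31 84 -65 0" --pt "31 84 -80 0" --pt "31 84 -80 0" --pt "31 84 -80 0"

```text
time: 5.25
eef_pos: [0.5089, 0.3477, 0.1929]
ee_rot: [[-0.002, 1.0, 0.0], [1.0, 0.002, -0.0], [-0.0, 0.0, -1.0]]
wrist_force: [-0.2, 0.8, -1.3]
gripper_width: 0.0238
finger_force: 59.7
```

```bash
python3 - <<'E'
from h import *
s=r.read_state();print(s['time'],s['eef_pos'],np.round(s['qpos'],1),s['wrist_force'])
m=cams.camera_model('top');im=cams.grab_frame('top');m2=cams.camera_model('side');im2=cams.grab_frame('side')
for M,I in((m,im),(m2,im2)):
    print(proj(M,(.508,.348,.146)))
    u,v=proj(M,(.508,.348,.12)).astype(int);cv2.imwrite('pics/c%d.png'%(M is m),cv2.resize(I[v-40:v+40,u-45:u+45],None,fx=6,fy=6,interpolation=2))
E
python3 -c "
import cv2,numpy as np;a=[cv2.resize(cv2.imread('pics/c%d.png'%i),(400,356)) for i in (0,1)];cv2.imwrite('pics/c.png',np.hstack(a))"
```

```text
5.25 [0.5088643  0.34769958 0.19293613] [-11.6  34.9 -42.5  91.   25.5  64.1 -60.1] [-0.19408458  0.76086339 -1.3411731 ]
[188.16003811 215.02244229]
[227.15773417 252.39662275]
```

View pics/c.png

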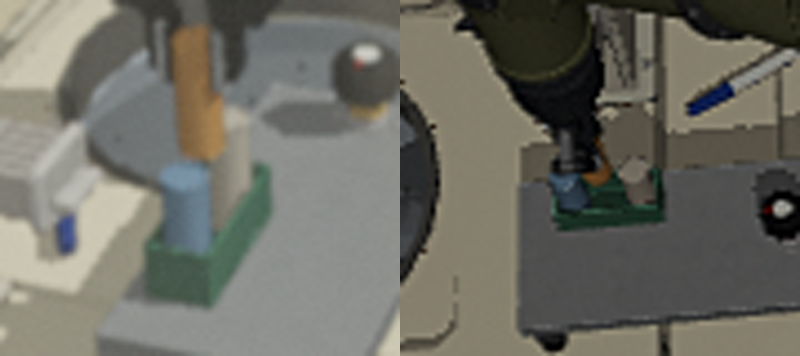

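In the side crop (left) the orange roll hangs over the gap between the blue (185,205) and grey (235,150) rolls. The top crop (right) agrees.

Call:
step_arm --pt "-1 0 -20 0" --pt "-1 0 -35 0" --pt "-1 0 -48 0" --pt "-1 0 -56 0" --pt "-1 0 -60 0" --pt "-1 0 -60 0"

```text
time: 5.95
eef_pos: [0.5071, 0.3489, 0.1319]
ee_rot: [[-0.004, 1.0, -0.001], [1.0, 0.004, -0.0], [-0.0, -0.001, -1.0]]
wrist_force: [0.1, -0.6, -2.1]
gripper_width: 0.0239
finger_force: 59.7
```

Call:
step_arm --pt "0 0 -2 0" --pt "0 0 -4 0" --pt "0 0 -5 0" --pt "0 0 -5 0"

```text
time: 6.35
eef_pos: [0.5072, 0.3489, 0.1273]
ee_rot: [[-0.004, 1.0, 0.0], [1.0, 0.004, -0.0], [-0.0, 0.0, -1.0]]
wrist_force: [0.1, -0.8, -1.8]
gripper_width: 0.0233
finger_force: 59.7
```

Call:
step_arm --pt "0 0 -1 0" --pt "0 0 -2 0" --pt "0 0 -2 0"

```text
time: 6.65
eef_pos: [0.5073, 0.3492, 0.1262]
ee_rot: [[-0.004, 1.0, 0.001], [1.0, 0.004, 0.0], [0.0, 0.001, -1.0]]
wrist_force: [-1.6, -1.4, 4.3]
gripper_width: 0.0232
finger_force: 60.6
```

Call:
step_arm --pt "0 0 0 0" --pt "0 0 0 0" --pt "0 0 0 0" --pt "0 0 0 0" --jaw 40

```text
time: 7.05
eef_pos: [0.5072, 0.349, 0.1252]
ee_rot: [[-0.004, 1.0, -0.0], [1.0, 0.004, 0.0], [0.0, -0.0, -1.0]]
wrist_force: [-0.2, -0.2, 0.2]
gripper_width: 0.04
finger_force: 0.0
```

Call:
step_arm --pt "0 0 15 0" --pt "0 0 40 0" --pt "0 0 80 0" --pt "0 0 130 0" --pt "0 0 145 0" --pt "-10 -50 145 0" --pt "-20 -85 145 0" --pt "-20 -85 145 0" --pt "-20 -85 145 0"

```text
time: 7.95
eef_pos: [0.4874, 0.2634, 0.2716]
ee_rot: [[-0.002, 1.0, 0.002], [1.0, 0.002, 0.0], [0.0, 0.002, -1.0]]
wrist_force: [0.8, 0.2, 0.7]
gripper_width: 0.0399
finger_force: 0.0
```

Run:
```python
from h import *
s=r.read_state();print(s['time'],s['eef_pos'],np.round(s['qpos'],1),s['wrist_force'])
m=cams.camera_model('wrist');im=cams.grab_frame('wrist');cv2.imwrite('pics/w4.png',im);np.savez('w4.npz',**m)
for n,lo,hi in(('orange',(5,110,60),(19,255,255)),('grey',(5,15,140),(25,110,255)),('blue',(98,60,125),(120,200,255))):
    for c,st,mk in blobs(im,lo,hi,(280,0,360,200))[:1]:
        (x,y),rad=cv2.minEnclosingCircle(np.argwhere(mk)[:,::-1].astype(np.float32));print(n,c.round(1),st.tolist(),round(rad,1),plane(m,x,y,.144).round(4))
```

```text
7.95 [0.48737554 0.26335786 0.2715755 ] [ -0.9  25.7 -46.   93.6  19.5  69.  -51. ] [0.78023468 0.20776788 0.65446088]
orange [300.7  83.1] [281, 62, 40, 42, 1330] 21.8 [0.5071 0.3497 0.144 ]
grey [346.9  61.7] [333, 0, 27, 121, 3051] 61.3 [0.5366 0.3641 0.144 ]
blue [302.6  36.8] [283, 16, 40, 42, 1302] 21.0 [0.5075 0.3779 0.144 ]
```

Call:
step_arm --pt "-14 -636 0 -13.6" --pt "-14 -636 0 -13.6" --pt "-14 -636 0 -13.6" --pt "-14 -636 0 -13.6" --pt "-14 -636 0 -13.6" --pt "-14 -636 0 -13.6" --pt "-14 -636 0 -13.6" --pt "-14 -636 0 -13.6" --pt "-14 -636 0 -13.6" --pt "-14 -636 0 -13.6" --pt "-14 -636 0 -13.6" --pt "-14 -636 0 -13.6" --pt "-14 -636 -20 -13.6" --pt "-14 -636 -70 -13.6" --pt "-14 -636 -120 -13.6" --pt "-14 -636 -160 -13.6" --pt "-14 -636 -160 -13.6" --pt "-14 -636 -160 -13.6" --jaw 50

```text
time: 9.8
eef_pos: [0.4746, -0.3713, 0.1108]
ee_rot: [[0.988, 0.152, 0.0], [0.152, -0.988, 0.001], [0.0, -0.001, -1.0]]
wrist_force: [0.6, -0.2, 0.3]
gripper_width: 0.0502
finger_force: 0.0
```

Run:
```python
from h import *
s=r.read_state();print(s['time'],s['eef_pos'],np.round(s['qpos'],1),s['wrist_force'], np.degrees(np.arctan2(s['ee_rot'][1][1],s['ee_rot'][0][1])))
```

```text
9.8 [ 0.47463451 -0.37130242  0.11077843] [ 45.9  34.6 -16.4  98.9  12.3  48.2 -57.2] [ 0.5749823  -0.18083471  0.34824515] -81.26359583247296
```

Call:
step_arm --pt "-1 -1 -40 0" --pt "-1 -1 -70 0" --pt "-1 -1 -85 0" --pt "-1 -1 -91 0" --pt "-1 -1 -91 0" --pt "-1 -1 -91 0"

```text
time: 10.4
eef_pos: [0.4737, -0.3738, 0.0214]
ee_rot: [[0.989, 0.15, 0.003], [0.15, -0.989, -0.002], [0.002, 0.002, -1.0]]
wrist_force: [1.0, -0.1, 0.3]
gripper_width: 0.0503
finger_force: 0.0
```

Call:
step_arm --pt "0 0 0 0" --pt "0 0 0 0" --pt "0 0 0 0" --pt "0 0 0 0" --pt "0 0 0 0" --jaw 15

```text
time: 10.9
eef_pos: [0.4729, -0.3735, 0.0207]
ee_rot: [[0.989, 0.15, 0.002], [0.15, -0.989, -0.001], [0.002, 0.002, -1.0]]
wrist_force: [-0.5, 0.5, 5.4]
gripper_width: 0.0236
finger_force: 58.7
```

Call:
step_arm --pt "0 0 30 0" --pt "0 0 80 0" --pt "0 0 130 0" --pt "0 0 180 0" --pt "0 0 180 0"

```text
time: 11.4
eef_pos: [0.4752, -0.3748, 0.2069]
ee_rot: [[0.989, 0.15, 0.01], [0.15, -0.989, -0.007], [0.009, 0.009, -1.0]]
wrist_force: [0.4, -0.6, -3.5]
gripper_width: 0.0233
finger_force: 60.0
```

Run:
```python
from h import *
s=r.read_state();print(s['time'],s['eef_pos'],np.round(s['qpos'],1),s['wrist_force'],s['wrist_torque'], np.degrees(np.arctan2(s['ee_rot'][1][1],s['ee_rot'][0][1])))
m=cams.camera_model('wrist');im=cams.grab_frame('wrist');cv2.imwrite('pics/w5.png',im)
m=cams.camera_model('top');im=cams.grab_frame('top');cv2.imwrite('pics/t5.png',im)
```

```text
11.4 [ 0.47516911 -0.37476003  0.20692074] [ 47.3  28.8 -18.   92.5  10.   59.5 -55. ] [ 0.38098928 -0.56938015 -3.53113667] [-0.03635218 -0.03300225 -0.03552897] -81.3859641580405
```

View pics/w5.png

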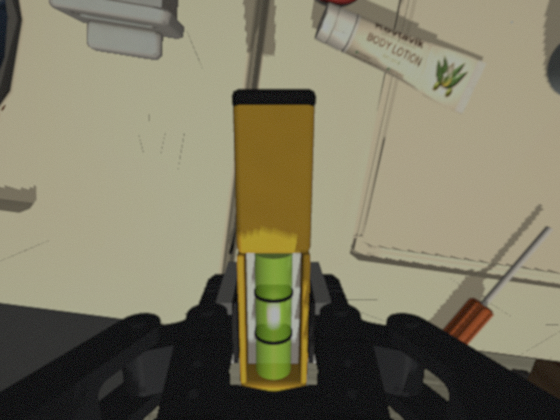

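The level is held squarely. Its rings are at rows 293 and 335, with the bubble near row 313.

Call:
step_arm --pt "-40 707 30 13.67" --pt "-40 707 30 13.67" --pt "-40 707 30 13.67" --pt "-40 707 30 13.67" --pt "-40 707 30 13.67" --pt "-40 707 30 13.67" --pt "-40 707 30 13.67" --pt "-40 707 30 13.67" --pt "-40 707 30 13.67" --pt "-40 707 30 13.67" --pt "-40 707 30 13.67" --pt "-40 707 30 13.67" --pt "-40 707 30 13.67" --pt "-40 707 30 13.67" --pt "-40 707 30 13.67" --pt "-40 707 -20 13.67" --pt "-40 707 -60 13.67" --pt "-40 707 -85 13.67" --pt "-40 707 -85 13.67" --pt "-40 707 -85 13.67"

```text
time: 13.5
eef_pos: [0.4316, 0.3334, 0.1136]
ee_rot: [[-0.012, 1.0, -0.002], [1.0, 0.012, -0.001], [-0.001, -0.002, -1.0]]
wrist_force: [-0.3, 0.2, -3.1]
gripper_width: 0.023
finger_force: 59.9
```

Run:
```python
from h import *
s=r.read_state();print(s['time'],s['eef_pos'],np.round(s['qpos'],1),s['wrist_force'],s['wrist_torque'], np.degrees(np.arctan2(s['ee_rot'][1][1],s['ee_rot'][0][1])))
m=cams.camera_model('wrist');im=cams.grab_frame('wrist');cv2.imwrite('pics/w6.png',im);np.savez('w6.npz',**m)
print(np.round(m['T'],3).tolist())
```

```text
13.5 [0.43157184 0.3334431  0.11362845] [-14.2  34.3 -40.5 107.2  28.8  49.3 -68.6] [-0.27513131  0.23977119 -3.05944359] [-0.00602307  0.02403359  0.02636318] 0.6673436224521241
[[1.0, 0.012, 0.002, 0.432], [0.013, -0.962, -0.271, 0.401], [-0.002, 0.271, -0.963, 0.248], [0.0, 0.0, 0.0, 1.0]]
```

Call:
step_arm --pt "3 -1 -8 0" --pt "3 -1 -14 0" --pt "3 -1 -17 0" --pt "3 -1 -17 0" --pt "3 -1 -17 0"

```text
time: 14.05
eef_pos: [0.4351, 0.333, 0.0974]
ee_rot: [[-0.011, 1.0, 0.0], [1.0, 0.011, 0.0], [0.0, 0.0, -1.0]]
wrist_force: [-0.6, -0.0, -3.6]
gripper_width: 0.0231
finger_force: 60.1
```

Call:
step_arm --pt "0 0 -1 0" --pt "0 0 -2 0" --pt "0 0 -2 0"

```text
time: 14.35
eef_pos: [0.4352, 0.3331, 0.0955]
ee_rot: [[-0.011, 1.0, 0.0], [1.0, 0.011, 0.0], [0.0, 0.0, -1.0]]
wrist_force: [0.1, -1.1, -0.7]
gripper_width: 0.0229
finger_force: 60.6
```

Call:
step_arm --pt "0 0 0 0" --pt "0 0 0 0" --pt "0 0 0 0" --pt "0 0 0 0" --jaw 40

```text
time: 14.75
eef_pos: [0.4352, 0.3331, 0.0954]
ee_rot: [[-0.011, 1.0, 0.0], [1.0, 0.011, 0.0], [0.0, 0.0, -1.0]]
wrist_force: [-1.0, 0.7, 1.0]
gripper_width: 0.04
finger_force: 0.0
```

Call:
step_arm --pt "0 0 20 0" --pt "0 0 50 0" --pt "0 -10 100 0" --pt "0 -50 130 0" --pt "0 -75 130 0" --pt "0 -75 130 0" --pt "0 -75 130 0" --pt "0 -75 130 0" --jaw 58

```text
time: 15.55
eef_pos: [0.4349, 0.2588, 0.2251]
ee_rot: [[-0.012, 1.0, -0.0], [1.0, 0.012, 0.001], [0.001, -0.0, -1.0]]
wrist_force: [0.2, 0.3, 0.5]
gripper_width: 0.0578
finger_force: 0.0
```

Run:
```python
from h import *
s=r.read_state();print(s['time'],s['eef_pos'],np.round(s['qpos'],1),s['wrist_force'])
m=cams.camera_model('wrist');im=cams.grab_frame('wrist');cv2.imwrite('pics/w7.png',im);np.savez('w7.npz',**m)
u,v=proj(m,(.435,.333,.115)).astype(int);print(u,v,proj(m,(.435,.258,.119)),proj(m,(.435,.408,.119)))
v0=max(v-60,0);cv2.imwrite('pics/w7c.png',cv2.resize(im[v0:v0+120,u-80:u+80],None,fx=5,fy=5,interpolation=cv2.INTER_CUBIC));print(u-80,v0)
```

```text
15.55 [0.4348865  0.25879266 0.22509617] [ -1.1  23.9 -46.6 104.6  19.8  60.1 -54.6] [0.2385965  0.33030613 0.46136728]
272 101 [271.21367085 218.50432441] [274.3459639  -38.20968835]
192 41
```

View pics/w7c.png

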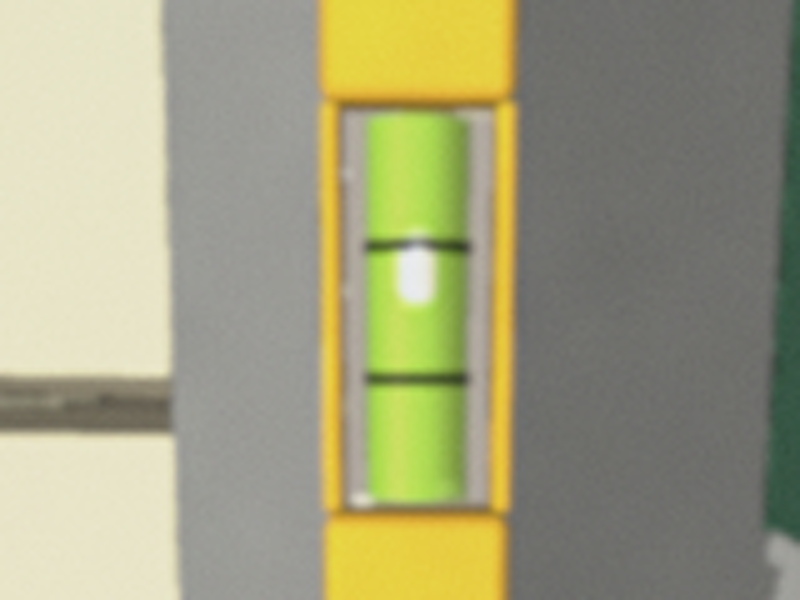

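The bubble is at crop row 268. The rings are at 245 and 378 (middle 311.5, 8.3 px/mm), so it sits about +5.2 mm toward the left, high end. That needs roughly 1.5 rad clockwise.

Call:
step_arm --pt "37 -40 0 2" --pt "37 -62 0 4" --pt "37 -62 -20 5.5" --pt "37 -62 -60 7" --pt "37 -62 -90 7" --pt "37 -62 -110 7" --pt "37 -62 -123 7" --pt "37 -62 -125 7" --pt "37 -62 -125 7"

```text
time: 16.5
eef_pos: [0.4722, 0.1967, 0.1005]
ee_rot: [[-0.678, 0.735, -0.0], [0.735, 0.678, 0.0], [0.0, 0.0, -1.0]]
wrist_force: [1.2, 0.0, -0.4]
gripper_width: 0.0576
finger_force: 0.0
```

Call:
step_arm --pt "0 0 0 0" --pt "0 0 0 0" --pt "0 0 0 0" --pt "0 0 0 0" --jaw 25

```text
time: 16.9
eef_pos: [0.4711, 0.1949, 0.1014]
ee_rot: [[-0.677, 0.736, -0.0], [0.736, 0.677, -0.003], [-0.002, -0.002, -1.0]]
wrist_force: [-6.1, -3.6, 9.7]
gripper_width: 0.0348
finger_force: 59.1
```

Run:
```python
from h import *
s=r.read_state();print(s['time'],s['eef_pos'],np.round(s['qpos'],1),s['wrist_force'],s['wrist_torque'])
```

```text
16.9 [0.47108758 0.19494964 0.10142105] [  7.3  35.7 -50.6 113.2  37.   48.9 -21.2] [-6.13420839 -3.58734536  9.7231373 ] [-0.84995736  1.28160958  0.02745428]
```

Call:
step_arm --pt "-1 -1 0 -0.5" --pt "-1 -2 0 -1.5" --pt "-1 -2 0 -2.5" --pt "-1 -2 0 -3.5" --pt "-1 -2 0 -4.5" --pt "-1 -2 0 -5.5" --pt "-1 -2 0 -6.5" --pt "-1 -2 0 -7.5" --pt "-1 -2 0 -8.5" --pt "-1 -2 0 -9.5" --pt "-1 -2 0 -10.5" --pt "-1 -2 0 -11.5" --pt "-1 -2 0 -12.5" --pt "-1 -2 0 -13.5" --pt "-1 -2 0 -14.0" --pt "-1 -2 0 -14.0" --pt "-1 -2 0 -14.0"

```text
time: 18.6
eef_pos: [0.4687, 0.1948, 0.1014]
ee_rot: [[0.66, 0.752, -0.002], [0.752, -0.66, -0.0], [-0.002, -0.002, -1.0]]
wrist_force: [-9.2, 1.1, 9.0]
gripper_width: 0.0347
finger_force: 60.2
```

Call:
step_arm --pt "0 0 0 0" --pt "0 0 0 0" --pt "0 0 0 0" --pt "0 0 0 0" --jaw 58

```text
time: 19.0
eef_pos: [0.4716, 0.1939, 0.1005]
ee_rot: [[0.661, 0.75, 0.001], [0.75, -0.661, 0.0], [0.001, 0.0, -1.0]]
wrist_force: [0.0, -0.1, 0.9]
gripper_width: 0.0581
finger_force: 0.0
```

Call:
step_arm --pt "0 0 40 0.5" --pt "0 0 85 1.5" --pt "0 10 125 2.5" --pt "-10 40 125 3.5" --pt "-36 64 125 4.5" --pt "-36 64 125 5.5" --pt "-36 64 125 6.5" --pt "-36 64 125 7" --pt "-36 64 125 7" --pt "-36 64 125 7"

```text
time: 20.0
eef_pos: [0.4353, 0.2578, 0.2253]
ee_rot: [[-0.009, 1.0, -0.0], [1.0, 0.009, 0.0], [0.0, -0.0, -1.0]]
wrist_force: [-1.5, -0.7, 0.7]
gripper_width: 0.0579
finger_force: 0.0
```

```bash
cat >> h.py <<'E'
def bubble(name):
    "bubble offset mm toward +y from middle of rings, wrist camera; saves the picture"
    m=cams.camera_model('wrist');im=cams.grab_frame('wrist');cv2.imwrite(name,im)
    u,v=proj(m,(.435,.333,.115)).astype(int)
    hsv=cv2.cvtColor(im,cv2.COLOR_BGR2HSV)
    g=[b for b in blobs(im,(30,100,60),(75,255,255),(u-30,max(v-60,0),u+30,v+60),20)]
    mk=np.any([b[2] for b in g],0);uc=np.median(np.argwhere(mk)[:,1]);rows=np.argwhere(mk)[:,0];a,b=rows.min(),rows.max()
    col=hsv[a+2:b-1,int(uc)+5:int(uc)+8,2].mean(1);dark=col-cv2.GaussianBlur(col.reshape(-1,1),(1,15),4).ravel()
    i=dark.argmin();d2=dark.copy();d2[max(0,i-6):i+7]=0;j=d2.argmin();r1,r2=sorted((i+a+2,j+a+2))
    S=hsv[a:b+1,int(uc)-3:int(uc)+4,1].astype(float).mean(1);Vv=hsv[a:b+1,int(uc)-3:int(uc)+4,2].mean(1);w=np.where(S<90)[0]
    print('rows',a,b,'rings',r1,r2,dark[i].round(),dark[j].round(),'bubble rows',w+a)
    Y=lambda q:plane(m,uc,q,.112)[1];k=w+a;print('ring gap mm',1e3*(Y(r1)-Y(r2)),'offset mm',1e3*(Y(k.mean())-(Y(r1)+Y(r2))/2))
E
python3 - <<'E'
from h import *
s=r.read_state();print(s['time'],s['eef_pos'],np.round(s['qpos'],1),s['wrist_force'])
bubble('pics/w8.png')
E
```

```text
20.0 [0.43529051 0.25780546 0.22525594] [ -2.9  23.1 -43.5 104.6  18.3  59.5 -53. ] [-1.46229618 -0.68038689  0.68739673]
rows 60 138 rings 87 114 -75.0 -60.0 bubble rows [ 93  94  95  96  97  98  99 100 101 102 103 104 105 106]
ring gap mm 16.347266874520983 offset mm 0.6813572056353911
```

Call:
step_arm --pt "0 30 0 1.4" --pt "0 60 0 2.8" --pt "0 75 0 4.2" --pt "0 75 0 5.6" --pt "0 75 0 7" --pt "0 75 -10 8.4" --pt "0 75 -20 9.8" --pt "0 75 -35 11.2" --pt "0 75 -50 12.6" --pt "0 75 -65 14" --pt "0 75 -80 15" --pt "0 75 -85 15" --pt "0 75 -85 15" --pt "0 75 -85 15" --jaw 82

```text
time: 21.45
eef_pos: [0.4353, 0.3333, 0.1409]
ee_rot: [[-1.0, -0.008, 0.0], [-0.008, 1.0, 0.0], [-0.0, 0.0, -1.0]]
wrist_force: [-0.0, 0.6, -0.2]
gripper_width: 0.082
finger_force: 0.0
```

Call:
step_arm --pt "0 0 -2 0" --pt "0 0 -4 0" --pt "0 0 -6 0" --pt "0 0 -8 0" --pt "0 0 -10 0" --pt "0 0 -11 0" --pt "0 0 -11 0"

```text
time: 22.15
eef_pos: [0.4351, 0.3329, 0.1291]
ee_rot: [[-1.0, -0.011, -0.0], [-0.011, 1.0, -0.0], [0.0, -0.0, -1.0]]
wrist_force: [0.6, -0.2, -0.1]
gripper_width: 0.0822
finger_force: 0.0
```

Run:
```python
from h import *
s=r.read_state();print(s['time'],s['eef_pos'],np.round(s['qpos'],1),s['wrist_force'])
m=cams.camera_model('wrist');im=cams.grab_frame('wrist');cv2.imwrite('pics/w9.png',im)
u,v=proj(m,(.435,.333,.115));print(u,v)
```

```text
22.15 [0.43509543 0.33287521 0.12906973] [ -2.9  40.7 -62.2 105.9  41.8  60.    8.5] [ 0.56660074 -0.17754296 -0.05091364]
275.07673760196525 273.75382968087587
```

View pics/w9.png

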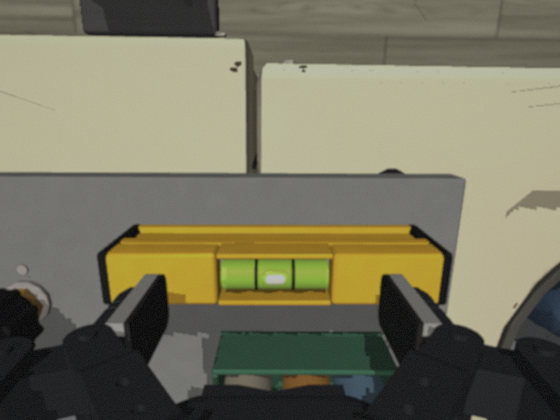

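The vial is visible between the open fingers. Rings at columns 257 and 294, bubble about 264–288, so it is nearly centred. The fingertips are over both shoulders. I'll press down slowly now.

Call:
step_arm --pt "0 0 -1 0" --pt "0 0 -2 0" --pt "0 0 -3 0" --pt "0 0 -4 0" --pt "0 0 -4 0"

```text
time: 22.7
eef_pos: [0.4351, 0.3329, 0.1251]
ee_rot: [[-1.0, -0.011, -0.0], [-0.011, 1.0, -0.0], [0.0, -0.0, -1.0]]
wrist_force: [0.4, -0.1, -0.0]
gripper_width: 0.082
finger_force: 0.0
```

Call:
step_arm --pt "0 0 -1 0" --pt "0 0 -2 0" --pt "0 0 -3 0" --pt "0 0 -3 0"

```text
time: 23.1
eef_pos: [0.4351, 0.3329, 0.1221]
ee_rot: [[-1.0, -0.011, -0.0], [-0.011, 1.0, -0.0], [0.0, -0.0, -1.0]]
wrist_force: [0.4, -0.1, 0.1]
gripper_width: 0.0821
finger_force: 0.0
```

Call:
step_arm --pt "0 0 -1 0" --pt "0 0 -2 0" --pt "0 0 -2 0"

```text
time: 23.4
eef_pos: [0.4351, 0.3329, 0.1201]
ee_rot: [[-1.0, -0.011, -0.0], [-0.011, 1.0, -0.0], [0.0, -0.0, -1.0]]
wrist_force: [-0.5, 0.0, 0.8]
gripper_width: 0.0821
finger_force: 0.0
```

Call:
step_arm --pt "0 0 -1 0" --pt "0 0 -2 0" --pt "0 0 -2 0"

```text
time: 23.7
eef_pos: [0.4351, 0.3329, 0.1181]
ee_rot: [[-1.0, -0.011, -0.0], [-0.011, 1.0, -0.0], [0.0, -0.0, -1.0]]
wrist_force: [-0.6, -0.2, -0.5]
gripper_width: 0.0819
finger_force: 0.0
```

Call:
step_arm --pt "0 0 -1 0" --pt "0 0 -1 0" --pt "0 0 -1 0"

```text
time: 24.0
eef_pos: [0.4351, 0.333, 0.1173]
ee_rot: [[-1.0, -0.011, -0.0], [-0.011, 1.0, -0.0], [0.0, -0.0, -1.0]]
wrist_force: [-0.2, 0.3, 0.1]
gripper_width: 0.0819
finger_force: 0.0
```

Call:
step_arm --pt "0 0 -1 0" --pt "0 0 -1 0" --pt "0 0 -1 0"

```text
time: 24.3
eef_pos: [0.4351, 0.3329, 0.1162]
ee_rot: [[-1.0, -0.011, -0.0], [-0.011, 1.0, -0.0], [0.0, -0.0, -1.0]]
wrist_force: [-0.1, -0.6, -1.0]
gripper_width: 0.0822
finger_force: 0.0
```

Call:
step_arm --pt "0 0 -1 0" --pt "0 0 -1 0" --pt "0 0 -1 0"

```text
time: 24.6
eef_pos: [0.4352, 0.333, 0.1153]
ee_rot: [[-1.0, -0.011, 0.0], [-0.011, 1.0, 0.0], [-0.0, 0.0, -1.0]]
wrist_force: [0.7, 0.3, 0.9]
gripper_width: 0.0824
finger_force: 0.3
```

Call:
step_arm --pt "0 0 -1 0" --pt "0 0 -1 0" --pt "0 0 -1 0"

```text
time: 24.9
eef_pos: [0.4353, 0.3331, 0.1152]
ee_rot: [[-1.0, -0.011, 0.001], [-0.011, 1.0, 0.0], [-0.001, 0.0, -1.0]]
wrist_force: [-0.4, -2.6, 9.7]
gripper_width: 0.0818
finger_force: 4.9
```

Call:
step_arm --pt "0 0 -1 0" --pt "0 0 -1 0" --pt "0 0 -1 0"

```text
time: 25.2
eef_pos: [0.4354, 0.3331, 0.1151]
ee_rot: [[-1.0, -0.011, 0.002], [-0.011, 1.0, -0.0], [-0.002, -0.0, -1.0]]
wrist_force: [-2.4, -6.4, 19.6]
gripper_width: 0.0818
finger_force: 9.5
```

Call:
step_arm --pt "0 0 0.8 0" --pt "0 0 0.8 0" --pt "0 0 0.8 0" --pt "0 0 0.8 0" --pt "0 0 0.8 0" --pt "0 0 0.8 0" --pt "0 0 0.8 0" --pt "0 0 0.8 0" --pt "0 0 0.8 0" --pt "0 0 0.8 0"

```text
time: 26.2
eef_pos: [0.4353, 0.3331, 0.1152]
ee_rot: [[-1.0, -0.011, 0.001], [-0.011, 1.0, 0.0], [-0.001, 0.0, -1.0]]
wrist_force: [-1.3, -4.8, 10.6]
gripper_width: 0.0822
finger_force: 5.8
```

Run:
```python
from h import *
s=r.read_state();print(s['time'],s['eef_pos'],s['wrist_force'],s['wrist_torque'])
m=cams.camera_model('wrist');im=cams.grab_frame('wrist');cv2.imwrite('pics/w10.png',im)
u,v=proj(m,(.435,.333,.115)).astype(int);print(u,v)
c=im[v-40:v+40,u-60:u+60];cv2.imwrite('pics/w10c.png',cv2.resize(c,None,fx=6,fy=6,interpolation=cv2.INTER_CUBIC))
```

```text
26.2 [0.43531675 0.3331147  0.11516861] [-1.34650782 -4.80012507 10.56101078] [-0.50795127  0.39215921  0.01298515]
274 287
```

View pics/w10c.png

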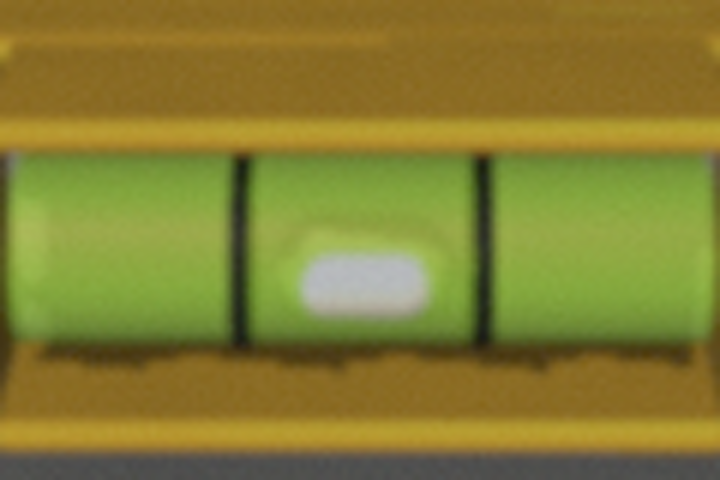

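Pressing with 10.6 N, the rings are at crop columns 240 and 483 and the bubble spans 298–432. It is centred within about 0.3 mm, so I'm handing the job in.

```bash
python3 -c "
from bench import r
print(r.read_state()['wrist_force']);print(r.close_job())"
```

```text
[-0.82077522 -4.34872892 10.82758568]
the job is handed in; nothing more can be done
None
```

I handed the job in at about 26 s: the orange roll stands in the box's middle place, and the level lies on the front strip with its bubble centred (about 0.3 mm off) while the gripper presses it down with about 10.8 N.

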